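# Hang the in-use tag and hold the wheel's key switch turned

### The arm

A 7-joint arm with a two-finger parallel gripper is mounted at the origin on the work surface. World frame = base frame: x ahead of the robot, y to its left, z up, the work surface at z = 0. Lengths are in m, angles in rad, forces in N, time in s.
With the tool pointing down it reaches from about 0.425 to 0.875 m from the base axis. Payload 4.7 kg.
Tool frame: the origin (TCP) lies midway between the tips of the shut fingers; the grasp point (between the pads) lies 19 mm behind it (env.tcp_to_grasp is the x of the grasp point in the tool frame, in m); x points along the fingers, z is the direction in which the jaws open and shut, and the axes are right-handed (so a half turn about x gives the same grasp; the last joint's range is limited). The gripper opens to 85 mm and grips with 20 to 120 N. Pads are 22 mm wide; open, the fingers measure 114 mm over their backs; the gripper's body (76 mm by 85 mm) begins 54 mm behind the grasp point. The pads swing forward as they close: fully open they stand 13 mm farther back than shut.
Start: joints at [-1.27, 0.321, -0.07, 1.45, 0.023, 1.371, -0.057], TCP at [0.184, 0.623, 0.231] pointing down, gripper open.
Joint ranges: [-2.86, 2.86], [-0.3, 2.09], [-1.38, 1.24], [0.06, 2.45], [-1.56, 4.7], [0.09, 2.05], [-2.69, 2.69]. Speed limits (rad/s): [2.57, 2.57, 3.14, 3.14, 3.14, 3.14, 3.14].

### API

Orientations are given as [roll, pitch, yaw] about the fixed x, y, z axes, in that order (R = Rz(yaw) Ry(pitch) Rx(roll)).
In Python, from plant import env gives the robot as it stands. The module is installed in compiled form; this text tells all that it offers. Calls block until the motion is done:
- env.goto(position, orientation): joint-space move of the TCP to a pose.
- env.movel(position, frame=None, rate=0.15): straight line of the TCP; frame=None keeps the orientation; rate is the mean speed in m/s.
- env.move_j(angles): joint-space move.
- env.open() and env.grasp(): open the fingers fully, or close them until they stop; the grip force is fixed at half the most.
- env.sleep(seconds).
- env.solve_ik(position, orientation): joint angles nearest the present ones, or None.
- env.get_obs(): the state.
- env.get_image(name): name is "scene" or "side" or "wrist"; returns (picture, depth): 420x560x3 uint8, red, green, blue; 420x560 float32, m along the optical axis (not along the pixel's ray), 0 where there is no reading.
- env.camera_params(name): a dict with "fx", "fy", "cx", "cy" (pixels), "camera_from_world" (4x4, takes a point from world to camera coordinates). Camera axes: x right, y down, z forward; pixel columns grow to the right and rows downward; lengths in m; the calibration is good to about 2 mm. A picture is of the moment at which its call begins: read the wrist's pose just before it. camera_params takes no time and is no camera call; for the wrist camera it gives the pose at the moment of the call.
A pose or a line that the arm cannot do raises env.PlanningError and nothing moves.
- env.close_job(): hands the job in, once; it reports no verdict.
The state is a dict: "time_s": time; "joints": joint angles; "qd": joint speeds; "joint_torque": joint torques, N m; "position": TCP position; "tcp_rot": TCP orientation; "wrist_force": force on the tool from outside, world axes, zero at the start; "moment": the same for the moment, N m; "gripper_width": opening from 0.0 (shut) to 1.0 (fully open).
Only numpy, scipy, OpenCV 4.12 (cv2) and the standard library are available. Lean on these libraries where they do the work, as an engineer would, in place of code of your own. Each camera call takes 0.05 s, during which the arm holds its last target. There are 200 camera calls.

### The job

Sign the potter's wheel on: lift the red in-use tag out of its stand, hook it over the bare end of the rail, well away from the red band, then slide it along the rail, without lifting it off, until its hook is centred on the red band, and let go of it. Then take the brass key from its block, push it fully home past the sticky pins into the key switch on the grey control unit, and only then turn it clockwise (seen from above) a quarter turn to its stop; the switch springs back, so finish still gripping the key and holding it turned. Do not press the grey button or disturb the other things on the bench.

Things in the scene. Friction and masses are not known exactly. Their poses are not given: they have to be found in the camera images.
- tag_grip (a point): Centre of the black grip tab on top of the upright red in-use tag (120 g, z up): tab 10 mm thick (x), 28 mm wide (y), from 24 mm below to 18 mm above this point. Below it a downward-open hook, 30 mm wide along y: arch, red plate 4 mm thick and 50 mm wide on the -x side down to 100 mm below this point, steel lip on the +x side down to 70 mm below. Plate and lip are 18 mm apart. It hangs balanced.
- tag_hook (a point): Middle of the inner top of the tag's hook, 30 mm straight below tag_grip: the point that bears on the top of the rail. Same axes as tag_grip. Either side of the hook may face the robot when hung.
- tagstand: Fixed dark wooden stand, 65 x 80 x 35 mm high, origin under its centre on the bench. The tag's red plate stands 30 mm deep in a slot in it, 1.5 mm play per side, and the lip rests on its top; lift the tag straight up by at least 35 mm to clear it.
- rail: Fixed horizontal round steel rail on two posts, 12 mm thick, 320 mm long along its y axis, its centre line 160 mm above the bench. Origin on the bench under the rail's middle. The red band is always on its +y half; the -y half is the bare end. Posts stand at the very ends: keep the tag's middle within 115 mm of the rail's middle.
- band: Red band painted round the rail, 30 mm long; origin at its centre on the rail's centre line (160 mm above the bench, 6 mm below the rail's top), y along the rail. It is no obstacle.
- key_grip (a point): Centre of the brass key's round bow, where it is gripped: bow 10 mm thick (key y), about 30 mm across (key x), reaching from 14 mm below to 16 mm above this point. The key (about 80 g) starts upright in its block, blade down, z up.
- key_collar (a point): Underside of the key's collar, 29 mm straight below key_grip. The blade below is 24 mm long, 14 mm wide along key x, 5 mm thick along key y; its last 7 mm taper across the width to a point. The collar, 24 x 13 mm, rests on the block's top, and on the switch's face when the key is fully home. The key fits either way round (half turn).
- keyblock: Fixed dark wooden block, 60 x 50 x 35 mm high, origin under its centre on the bench, that the key stands in, loosely. Lift the key straight up by 30 mm to clear it.
- lock_seat (a point): Centre of the key switch's brass face, at the keyway's mouth, 81 mm above the bench (16 mm above the unit's top), on the vertical turning axis. Keyway 16 x 7 mm, the 16 mm along this point's x, mouth bevelled 2 mm, deeper than the blade. Two sprung pins at its narrow ends, 10 and 16 mm down, resist: a gentle push stalls, so push firmly (8 to 15 N), wiggling a little if it sticks. The point turns with the switch.
- keylock (a joint): Turn of the key switch in rad: 0 at rest, growing clockwise seen from above, hard stop at 1.45 (about a quarter turn). A spring turns it back, 0.015 N m at rest rising to about 0.07 N m at the stop.
- unit: Fixed grey control unit, 170 x 120 x 65 mm high, origin under its centre on the bench. The key switch is 30 mm to -x of its centre; the grey button 55 mm to +x.
- button (a joint): Travel of the grey press button on the control unit in m: 0 free, 0.005 fully down. Leave it alone.
- saucers: Loose stack of three unglazed saucers, 120 mm across, 33 mm high, origin under its centre. Leave it alone.
- caliper: Loose steel caliper lying flat, 200 mm long along x, origin under the middle of its beam. Leave it alone.
- container: Loose clear plastic container with white twist cap, 70 mm across, 80 mm high, origin under its centre. Leave it alone.
- stamp: Loose upright wooden stamp, 44 mm across, 58 mm high, origin under its centre. Leave it alone.
- rib: Loose flat wooden throwing rib, 100 x 50 x 7 mm, origin under its centre. Leave it alone.
- mug: Loose blue mug, 76 mm across, 85 mm high, origin under its centre. Leave it alone.

How it is judged:
On the way, in this order (a step that is already met when the one before it is completed fails the run):
1. the tag hangs hooked on the rail at the bare end, 60 mm or more from the band's middle (x of tag_hook in the frame of band between -0.007 and 0.007 m and z of tag_hook in the frame of band between 0 and 0.01 m and y of tag_hook in the frame of band between -0.24 and -0.06 m), for 0.15 s.
2. the tag, slid along, hangs on the rail with its hook's middle within 12 mm of the band's middle, let go of (x of tag_hook in the frame of band between -0.007 and 0.007 m and z of tag_hook in the frame of band between 0 and 0.01 m and y of tag_hook in the frame of band between -0.012 and 0.012 m and contact force between the fingers and tag below 0.3 N), for 0.2 s.
3. the key is fully home in the unturned switch (z of key_collar in the frame of lock_seat between -0.004 and 0.003 m and horizontal distance between key_collar and lock_seat below 0.004 m and angle between key_collar's own z axis and vertical below 0.12 rad and value of joint keylock below 0.35 rad), for 0.1 s.
At the end, for the whole second after the job is handed in: The tag hangs free on the rail, its hook's middle within 12 mm of the band's middle; the key is fully home (collar within 3 mm of the switch's face), gripped by the fingers with more than 2 N and held turned clockwise to 1.25 rad or more (the stop is at 1.45) (all of step 2 and linear speed of tag below 0.05 m/s and z of key_collar in the frame of lock_seat between -0.004 and 0.003 m and horizontal distance between key_collar and lock_seat below 0.004 m and angle between key_collar's own z axis and vertical below 0.12 rad and value of joint keylock above 1.25 rad and contact force between the fingers and key above 2 N); the arm keeps its last pose, push and grip.
It fails at once if the tag is lifted off or put on the rail at the band instead of being slid to it (x of tag_hook in the frame of band between -0.01 and 0.01 m and y of tag_hook in the frame of band between -0.035 and 0.035 m and z of tag_hook in the frame of band between 0.012 and 0.024 m).
It fails at once if the switch is turned while the key is not fully home (value of joint keylock above 0.4 rad and z of key_collar in the frame of lock_seat above 0.006 m).
It fails at once if the grey button is pressed (value of joint button above 0.002 m).
It fails at once if another thing on the bench is moved by more than 30 mm (distance of any of saucers, caliper, container, stamp, rib, mug from where it was at the start of the episode above 0.03 m).
It also fails if it takes over 66 s, if anything falls off the work surface, if the arm or the gripper's body presses on something with over 40 N, if the wrist force passes 120 N, or if a joint passes its speed limit or range.

## Working session

There is one attempt and no reset: what is moved stays moved. The work goes in short steps, each a Python script; the robot and the scene stay as the last script left them, time stands still between calls to the robot, and variables do not carry over. Pictures are saved under pics/ and viewed, about 8 in all and at most 12, crops included, and the job is handed in when it is done.

```bash
mkdir -p pics
cat > h.py <<'E'
import numpy as np, cv2
from plant import env
def snap(name,f):
    p=env.camera_params(name); im,d=env.get_image(name)
    cv2.imwrite(f'pics/{f}.png',im[:,:,::-1]); np.savez(f'pics/{f}.npz',im=im,d=d,T=p['camera_from_world'],k=[p['fx'],p['fy'],p['cx'],p['cy']])
def cloud(f):
    z=np.load(f'pics/{f}.npz'); d=z['d']; fx,fy,cx,cy=z['k']
    v,u=np.mgrid[:d.shape[0],:d.shape[1]]
    P=np.stack([(u-cx)/fx*d,(v-cy)/fy*d,d,np.ones_like(d)],-1)@np.linalg.inv(z['T']).T
    P=P[...,:3]; P[d==0]=np.nan
    return z['im'],P
E
python3 - <<'E'
from h import *
snap('scene','s0'); snap('side','d0')
a=cv2.imread('pics/s0.png');b=cv2.imread('pics/d0.png')
for n in('scene','side'):
    p=env.camera_params(n); print(n,p['fx'],np.linalg.inv(p['camera_from_world']).round(3).tolist())
o=env.get_obs();print(o)
E
```

```text
scene 499.491144103421 [[0.741, 0.52, -0.425, 1.155], [0.672, -0.59, 0.448, -0.65], [-0.018, -0.618, -0.786, 1.257], [0.0, 0.0, 0.0, 1.0]]
side 394.6139313251507 [[-0.983, -0.116, 0.142, 0.4], [-0.183, 0.573, -0.799, 1.026], [0.012, -0.811, -0.585, 0.879], [0.0, 0.0, 0.0, 1.0]]
{'time_s': 0.1, 'joints': array([-1.26992519,  0.32173746, -0.07008491,  1.45155488,  0.02261953,
        1.37083877, -0.05688383]), 'qd': array([ 0.00105132, -0.00241556, -0.0007606 , -0.00319501, -0.00116137,
       -0.00029298, -0.00131044]), 'joint_torque': array([-6.47814636e-05, -4.94880188e+01, -3.83653287e-01, -3.15210199e+01,
        1.31856915e-02,  7.50853680e-03,  1.44968368e-05]), 'position': array([0.18376979, 0.62296449, 0.23033937]), 'tcp_rot': array([-3.07599918,  1.56904459, -1.79192584]), 'wrist_force': array([ 0.43457047, -0.0371983 ,  0.12422685]), 'moment': array([ 0.0013795 , -0.00762152, -0.06378167]), 'gripper_width': 1.0022927165257243}
```

View pics/s0.png

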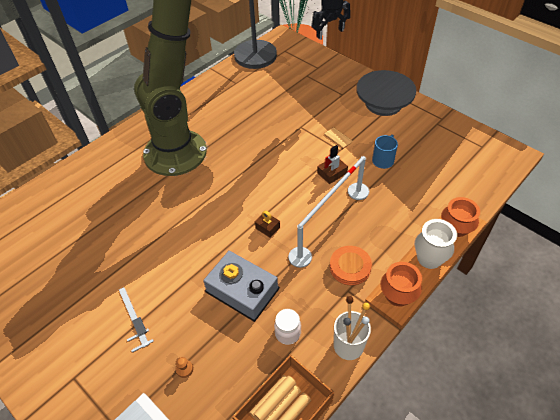

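View pics/d0.png

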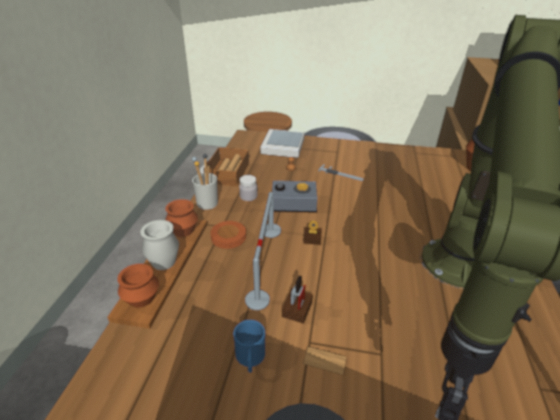

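The scene view shows the tag in its stand near (333,165), the rail running from (300,255) to (362,165) with its band at (350,172), the key block at (267,222), the unit at (242,283) with its switch at (231,270), and the mug at (385,150). The rib lies behind the stand. Next I extract coordinates.

```bash
python3 - <<'E'
from h import *
for f in('s0','d0'):
    im,P=cloud(f); 
    for (n,pts) in {'s0':[('stand',[(333,165)]),('key',[(267,222)]),('unit',[(242,283)]),('switch',[(231,270)]),('band',[(351,170)]),('railends',[(300,227),(362,160)])],'d0':[('tag',(298,300)),('key',(313,235)),('unit',(294,195)),('band',(261,243)),('switch',(302,188))]}[f] if 0 else []: pass
    x,y,z=P[...,0],P[...,1],P[...,2]
    r,g,b=[im[...,i].astype(int) for i in range(3)]
    def st(n,m):
        m=m&np.isfinite(x)
        if m.sum()<3: print(f,n,m.sum());return
        q=P[m];c=q[:,:2].mean(0);
        rect=cv2.minAreaRect((q[:,:2]*1000).astype(np.float32))
        print(f,n,len(q),'med',np.median(q,0).round(4),'lo',q.min(0).round(3),'hi',q.max(0).round(3),'rect',np.round(rect[0],1),np.round(rect[1],1),round(rect[2],1))
    reg=(x>.3)&(x<1)&(abs(y)<.6)
    st('railz',reg&(z>.15)&(z<.18)&(abs(r-b)<40)&(x>.5)&(r>90))
    st('red hi',reg&(z>.13)&(z<.18)&(r>g+80)&(r>b+80))
    st('red lo',reg&(z>.04)&(z<.13)&(r>g+80)&(r>b+80)&(b>g-25))
    st('black tab',reg&(z>.09)&(z<.15)&(r<60)&(b<60))
    st('unit top',reg&(z>.055)&(z<.072)&(b>r+5)&(y<0))
    st('brass',reg&(z>.045)&(z<.14)&(r>150)&(g>100)&(b<80)&(r-g<90))
    w=reg&(z>.045)&(z<.14)&(r>g+30)&(g>b+30)
    nl,lab,s,c=cv2.connectedComponentsWithStats(w.astype(np.uint8))
    for i in range(1,nl):
        if s[i,4]>8: st(f'cc{c[i].round()}',lab==i)
E
python3 - <<'E'
import cv2,numpy as np
a=cv2.imread('pics/s0.png')
c=cv2.resize(a[135:320,195:405],None,fx=3.2,fy=3.2,interpolation=cv2.INTER_CUBIC)
cv2.imwrite('pics/c0.png',c)
E
```

```text
s0 railz 514 med [0.6185 0.1582 0.1624] lo [ 0.59  -0.047  0.15 ] hi [0.958 0.284 0.172] rect [782.5 132. ] [362.1 332.5] 4.6
s0 red hi 38 med [0.6035 0.2189 0.1652] lo [0.594 0.202 0.156] hi [0.609 0.232 0.172] rect [601.4 216.6] [13.4 30.4] 5.1
s0 red lo 21 med [0.4658 0.2737 0.0617] lo [0.464 0.264 0.042] hi [0.472 0.294 0.093] rect [468.6 278.6] [29.6  7.8] 87.2
s0 black tab 65 med [0.4816 0.2887 0.1094] lo [0.472 0.273 0.092] hi [0.91  0.306 0.128] rect [690.5 304.7] [438.6  31.8] 4.4
s0 unit top 1878 med [ 0.5821 -0.24    0.0651] lo [ 0.478 -0.302  0.055] hi [ 0.664 -0.028  0.072] rect [ 561.4 -155.4] [169.8 275.6] 8.4
s0 brass 592 med [ 0.8211 -0.3033  0.0709] lo [ 0.46  -0.503  0.045] hi [0.969 0.361 0.14 ] rect [711.1 -70.5] [867.1 503.3] 89.2
s0 cc[462. 214.] 860 med [0.9186 0.3439 0.0931] lo [0.858 0.299 0.05 ] hi [0.968 0.399 0.117] rect [914.5 347.1] [ 96.8 107.2] 69.8
s0 cc[266. 215.] 62 med [ 0.477  -0.0261  0.0686] lo [ 0.46  -0.031  0.045] hi [ 0.49  -0.016  0.085] rect [474.7 -23.9] [29.7 12.3] 10.2
s0 cc[402. 283.] 1183 med [0.9181 0.0303 0.1002] lo [ 0.86  -0.016 
[... 1956 characters left out ...]
.7 -234.5] [  6.6 203.8] 22.5
d0 cc[302. 186.] 51 med [ 0.5441 -0.2287  0.0806] lo [ 0.528 -0.255  0.073] hi [ 0.562 -0.212  0.085] rect [ 545.2 -231.7] [34.5 37.9] 19.6
d0 cc[182. 207.] 191 med [0.9175 0.0174 0.1071] lo [ 0.873 -0.001  0.095] hi [0.946 0.079 0.125] rect [907.6  33.4] [62.2 80.7] 42.6
d0 cc[182. 221.] 145 med [0.8918 0.0787 0.0936] lo [0.872 0.052 0.07 ] hi [0.941 0.089 0.109] rect [903.4  77.3] [68.3 31.4] 21.5
d0 cc[313. 225.] 64 med [ 0.477  -0.0175  0.0663] lo [ 0.462 -0.03   0.046] hi [ 0.492 -0.013  0.081] rect [476.5 -18.4] [31.2 15. ] 21.3
d0 cc[136. 284.] 891 med [0.9116 0.3718 0.0927] lo [0.866 0.306 0.045] hi [0.957 0.407 0.114] rect [915.1 357. ] [87.8 95.6] 17.3
```

View pics/c0.png

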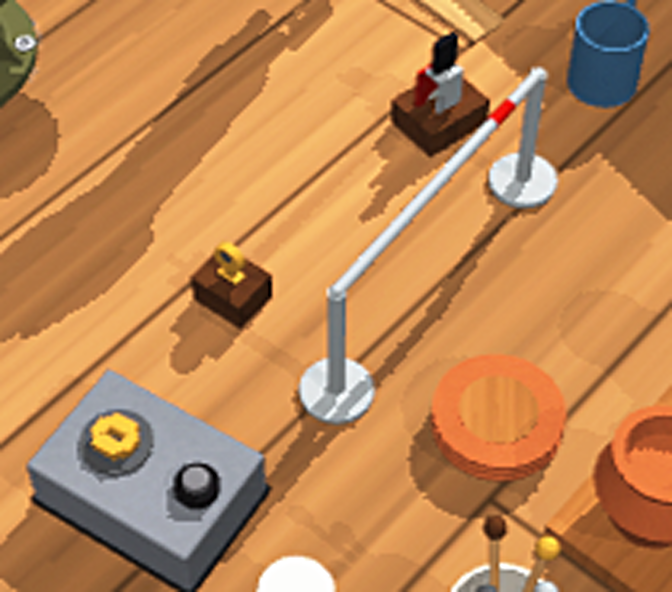

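The crop shows the tag with its red plate on the robot side and its lip toward the rail. The key stands with its bow roughly along x. Next I go above the tag, key and switch and take close wrist views.

Run:
```python
from h import *
pi=np.pi
for f in('s0','d0'):
    im,P=cloud(f); x,y,z=P[...,0],P[...,1],P[...,2]
    m=(z>.15)&(z<.18)&(x>.57)&(x<.67)&(y>-.1)&(y<.34)
    q=P[m].astype(np.float32); l=cv2.fitLine(q[:,:2],cv2.DIST_HUBER,0,.001,.001).ravel()
    t=(q[:,:2]-l[2:])@l[:2]; print(f,len(q),'line',l,'ends',l[2:]+t.min()*l[:2],l[2:]+t.max()*l[:2],np.median(q[:,2]))
env.goto([.48,.15,.36],[0,pi/2,0]); print(env.get_obs()['joints'].round(2))
env.goto([.47,.27,.30],[0,pi/2,0]); env.sleep(.3); snap('wrist','w1')
p=env.camera_params('wrist');print(np.linalg.inv(p['camera_from_world']).round(3).tolist(),p['fx'])
env.goto([.47,-.03,.30],[0,pi/2,0]); env.sleep(.3); snap('wrist','w2')
env.goto([.54,-.24,.30],[0,pi/2,0]); env.sleep(.3); snap('wrist','w3')
print(env.get_obs()['time_s'],env.get_obs()['joints'].round(2))
a=np.hstack([cv2.resize(cv2.imread(f'pics/w{i}.png'),(400,300),interpolation=cv2.INTER_AREA) for i in (1,2)])
b=np.hstack([cv2.resize(cv2.imread('pics/w3.png'),(400,300),interpolation=cv2.INTER_AREA),np.zeros((300,400,3),np.uint8)])
cv2.imwrite('pics/w123.png',np.vstack([a,b]))
```

```text
s0 432 line [ 0.08142847 -0.9966792   0.6115614   0.10684594] ends [0.59709245 0.2839455 ] [ 0.6241656  -0.04742805] 0.16428003
d0 318 line [ 0.08069549 -0.9967388   0.6115582   0.12451894] ends [0.59810424 0.29070032] [ 0.62526244 -0.04475365] 0.16486835
[-0.83 -0.04  0.46  1.6   0.02  1.58 -0.37]
[[1.0, -0.002, -0.0, 0.47], [-0.002, -0.965, -0.261, 0.336], [0.001, 0.261, -0.965, 0.442], [0.0, 0.0, 0.0, 1.0]] 296.9210481863193
5.85 [-0.47  0.25  1.02  1.53 -0.21  1.48  0.55]
```

View pics/w123.png

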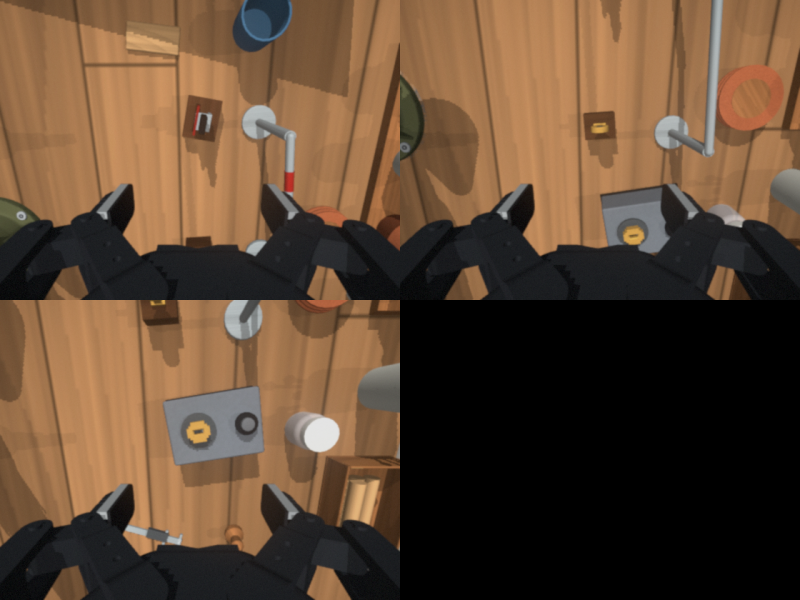

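All three objects are visible: the tag at (203,123) in the first tile, the key at (599,128) in the second, and the switch at (199,432) in the third. Each looks rotated by a few degrees, so I compute poses from the clouds.

Run:
```python
from h import *
def rep(n,P,m):
    q=P[m]; 
    if len(q)<4: print(n,len(q));return
    r=cv2.minAreaRect((q[:,:2]*1000).astype(np.float32)); print(n,len(q),'mean',q.mean(0).round(4),'rect',np.round(r[0],1),np.round(r[1],1),round(r[2],1),'z',q[:,2].min().round(4),q[:,2].max().round(4))
B=lambda P,cx,cy,r,z0,z1:(abs(P[...,0]-cx)<r)&(abs(P[...,1]-cy)<r)&(P[...,2]>z0)&(P[...,2]<z1)
im,P=cloud('w1'); dark=im.max(-1)<70
rep('stand top',P,B(P,.48,.29,.07,.031,.041)); rep('tabtop',P,B(P,.48,.29,.03,.12,.132));rep('tab',P,B(P,.48,.29,.03,.1,.132))
m=(P[...,2]>.15)&(P[...,2]<.18)&(P[...,0]>.57)&(P[...,0]<.66)&(P[...,1]>.1)&(P[...,1]<.34)
red=(im[...,0].astype(int)>im[...,1].astype(int)+70); rep('band',P,m&red)
rep('redplate',P,B(P,.48,.29,.04,.05,.11)&red)
im,P=cloud('w2')
rep('kblock',P,B(P,.477,-.022,.06,.031,.038)); rep('bow',P,B(P,.477,-.022,.04,.06,.09));rep('bowtop',P,B(P,.477,-.022,.04,.075,.09));rep('collar',P,B(P,.477,-.022,.04,.036,.09))
m=(P[...,2]>.158)&(P[...,2]<.18)&(P[...,0]>.57)&(P[...,0]<.66)&(P[...,1]>-.06)&(P[...,1]<.34)
q=P[m].astype(np.float32); l=cv2.fitLine(q[:,:2],cv2.DIST_HUBER,0,.001,.001).ravel(); print('rail',l,q.min(0),q.max(0))
im,P=cloud('w3')
rep('unit',P,B(P,.58,-.24,.14,.06,.068)); f=B(P,.541,-.234,.03,.077,.09); rep('face',P,f)
g=im.astype(int).sum(-1)
print(B(P,.541,-.234,.012,.02,.09).sum())
rep('slotdeep',P,B(P,.541,-.234,.012,.02,.079)); rep('slotdark',P,B(P,.541,-.234,.012,.02,.09)&(g<220))
c=np.argwhere(f); (a,b),(d,e)=c.min(0)-8,c.max(0)+8; s1=cv2.resize(im[a:d,b:e,::-1],(390,390),interpolation=0)
im,P=cloud('w2');c=np.argwhere(B(P,.477,-.022,.03,.036,.09)); (a,b),(d,e)=c.min(0)-8,c.max(0)+8; s2=cv2.resize(im[a:d,b:e,::-1],(390,390),interpolation=0)
cv2.imwrite('pics/c3.png',np.hstack([s1,s2]))
```

```text
stand top 2069 mean [0.4785 0.2935 0.0336] rect [478.3 290.2] [80.1 65.1] 79.8 z 0.0311 0.0408
tabtop 212 mean [0.4782 0.2907 0.1214] rect [478.2 290.5] [27.9  9.7] 79.4 z 0.12 0.1233
tab 258 mean [0.4781 0.2914 0.12  ] rect [478.3 290.5] [27.9 10. ] 80.0 z 0.1015 0.1233
band 340 mean [0.5995 0.216  0.1639] rect [600.6 215.9] [12.4 30.1] 4.7 z 0.1593 0.1666
redplate 118 mean [0.4672 0.2934 0.0789] rect [467.4 292.4] [49.7  3.8] 79.8 z 0.0616 0.0823
kblock 1292 mean [ 0.4732 -0.0208  0.0336] rect [473.3 -22.2] [59.9 50.2] 4.0 z 0.0311 0.038
bow 232 mean [ 0.4732 -0.0212  0.0739] rect [473.3 -22. ] [31.8 10.3] 5.3 z 0.0621 0.0798
bowtop 126 mean [ 0.4731 -0.0219  0.0771] rect [473.3 -22.2] [21.1 10.2] 3.7 z 0.0751 0.0798
collar 301 mean [ 0.4733 -0.0203  0.0671] rect [479.5 -23.3] [17.7 45.1] 75.5 z 0.036 0.0798
rail [ 0.08259421 -0.9965833   0.6122717   0.0542524 ] [ 0.60064363 -0.04590684  0.15800615] [0.62990004 0.14268449 0.16651976]
unit 10184 mean [ 0.5696 -0.2264  0.0638] rect [ 570.7 -229.8] [169.6 119.8] 9.3 z 0.06 0.068
face 707 mean [ 0.5411 -0.2344  0.0795] rect [ 541.2 -234.6] [39.9 36.1] 9.7 z 0.0771 0.082
380
slotdeep 167 mean [ 0.5404 -0.2347  0.0745] rect [ 540.8 -234. ] [22.6 23.4] 89.7 z 0.0657 0.079
slotdark 6 mean [ 0.5415 -0.2353  0.0672] rect [ 541.5 -235.3] [2.5 1.4] 0.6 z 0.0666 0.0679
```

View pics/c3.png

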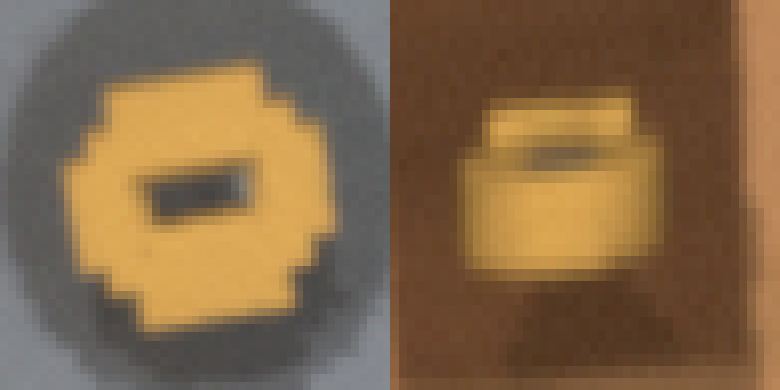

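Poses:
- Tag: (0.4783, 0.2905), yaw -10.2°.
- Rail: yaw +4.7°, band at (0.6006, 0.2159).
- Key: (0.4733, -0.0222), yaw about 4°.
- Lock: (0.5412, -0.2346), yaw 9.4°.

I now grasp and lift the tag.

```bash
cat >> h.py <<'E'
pi=np.pi
D=lambda yaw:[0,pi/2,yaw]
def st(n=''):
    o=env.get_obs(); print(n,'t',round(o['time_s'],2),'p',o['position'].round(4),'j',o['joints'].round(2),'F',o['wrist_force'].round(2),'M',o['moment'].round(2),'g',round(o['gripper_width'],3)); return o
E
python3 - <<'E'
from h import *
env.move_j([-.5,.321,-.07,1.45,.023,1.371,-.7]); st()
print(env.tcp_to_grasp)
x,y=.4783,.2905; Y=-.178
env.goto([x,y,.20],D(Y)); env.movel([x,y,.087],rate=.12); st('at')
env.grasp(); st('grip')
env.movel([x,y,.14],rate=.08); st('lift'); env.movel([x,y,.285]); st('up')
u=np.array([-.082,.9966]); q=np.array([.6006,.2159])-.13*u
env.goto([*q,.285],D(.082)); env.sleep(.3); st('over'); snap('wrist','w4');snap('scene','s4')
a=cv2.resize(cv2.imread('pics/w4.png'),(400,300)); b=cv2.resize(cv2.imread('pics/s4.png')[90:270,230:420],(400,300))
cv2.imwrite('pics/v4.png',np.hstack([a,b]))
E
```

```text
t 7.88 p [0.5671 0.3179 0.2316] j [-0.5   0.32 -0.07  1.45  0.02  1.37 -0.7 ] F [-0.14  0.38  0.19] M [0.01 0.04 0.04] g 1.0
-0.0187
at t 9.45 p [0.479  0.2909 0.0879] j [-0.52  0.25 -0.09  1.84  0.02  1.05 -0.79] F [ 0.3   0.03 -0.15] M [-0.01 -0.06 -0.02] g 1.0
grip t 10.12 p [0.4783 0.2906 0.0871] j [-0.52  0.25 -0.09  1.84  0.02  1.05 -0.79] F [0.24 0.05 1.4 ] M [-0.03  0.16 -0.02] g 0.11
lift t 10.94 p [0.478  0.2903 0.1397] j [-0.52  0.2  -0.09  1.79  0.02  1.15 -0.79] F [-0.12  0.38 -0.62] M [-0.06 -0.    0.02] g 0.111
up t 12.06 p [0.4778 0.2901 0.2837] j [-0.52  0.11 -0.08  1.6   0.01  1.43 -0.78] F [-1.01  0.14 -2.06] M [-0.    0.01 -0.  ] g 0.108
over t 13.32 p [0.6109 0.0877 0.2851] j [-0.26  0.23  0.09  1.46 -0.02  1.45 -0.09] F [-0.57  1.59 -1.3 ] M [-0.04  0.04  0.01] g 0.11
```

View pics/v4.png

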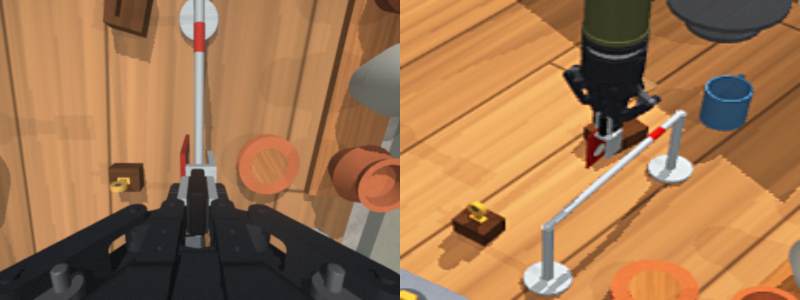

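The tag is held upright over the rail; in the wrist view the rail lies at column ~200, under the tab. I lower it, watching the force.

Run:
```python
from h import *
im,P=cloud('w4'); m=(P[...,2]>.152)&(P[...,2]<.172)&(abs(P[...,0]-.605)<.03)&(P[...,1]>.15)&(P[...,1]<.25)
r=cv2.minAreaRect((P[m][:,:2]*1000).astype(np.float32)); print(m.sum(),r)
red=m&(im[...,0].astype(int)>im[...,1].astype(int)+70); rb=cv2.minAreaRect((P[red][:,:2]*1000).astype(np.float32)); print('band',rb)
u=np.array([-.082,.9966]); q=np.array([.6006,.2159])-.13*u
zt=.196-.0187   # nominal TCP at seat
F0=st()['wrist_force']
for z in (zt+.055,zt+.02,zt+.008,zt+.004):
    env.movel([*q,z],rate=.08); F=st(round(z-zt,4))['wrist_force']-F0
    if np.linalg.norm(F)>8: print('STOP');break
else:
  for k in range(14):
    z-=.001; env.movel([*q,z],rate=.02); o=env.get_obs(); F=o['wrist_force']-F0; print(round(z-zt,4),o['position'].round(4),F.round(1))
    if np.linalg.norm(F)>6: break
```

```text
1994 ((602.6595458984375, 200.13265991210938), (12.90942096710205, 100.3890151977539), 4.505245685577393)
band ((600.6773071289062, 216.10426330566406), (11.447797775268555, 29.572938919067383), 4.4640212059021)
 t 13.42 p [0.6111 0.087  0.2851] j [-0.26  0.23  0.09  1.46 -0.02  1.45 -0.09] F [-0.22 -0.62 -1.35] M [ 0.01 -0.02 -0.04] g 0.109
0.055 t 14.22 p [0.6115 0.0864 0.2327] j [-0.26  0.25  0.09  1.54 -0.02  1.35 -0.08] F [-0.33 -0.18 -0.52] M [-0.03 -0.03 -0.01] g 0.106
0.02 t 14.81 p [0.6111 0.0863 0.1969] j [-0.26  0.27  0.09  1.59 -0.02  1.29 -0.08] F [-0.03  0.43 -0.32] M [-0.03  0.05 -0.05] g 0.108
0.008 t 15.11 p [0.6108 0.0862 0.1845] j [-0.26  0.28  0.09  1.6  -0.02  1.26 -0.08] F [ 0.19  0.77 -1.11] M [0.08 0.02 0.01] g 0.104
0.004 t 15.36 p [0.6111 0.0863 0.1811] j [-0.26  0.28  0.09  1.61 -0.03  1.26 -0.08] F [-0.29 -0.55 -1.33] M [-0.04  0.05 -0.01] g 0.115
0.003 [0.6113 0.0864 0.1804] [-0.3  0.8 -0.6]
0.002 [0.6112 0.0863 0.1792] [-0.2  1.2 -0.4]
0.001 [0.6112 0.0863 0.1782] [ 0.6  0.7 -0.7]
0.0 [0.6114 0.0864 0.178 ] [-1.6 -0.3  5. ]
-0.001 [0.6114 0.0864 0.178 ] [-3.4 -0.4  8.9]
```

Contact came where expected: the hook is on the rail. Next I slide it to the band and let go.

Run:
```python
from h import *
u=np.array([-.082,.9966]); b=np.array([.6007,.2160]); zt=.1773
env.movel([*(b-.13*u),zt+.0005],rate=.02); env.sleep(.3); st('on')
for s in (.09,.05,.02,0):
    env.movel([*(b-s*u),zt+.0005],rate=.06); st(s)
env.sleep(.2); snap('scene','s5')
env.open(); env.sleep(.3); st('open')
env.movel([*b,.30],rate=.12); st('up'); snap('wrist','w6'); snap('scene','s6')
c=[cv2.resize(cv2.imread(f'pics/{f}.png')[a0:a1,b0:b1],(400,300)) for f,a0,a1,b0,b1 in (('s6',100,250,270,420),('w6',0,420,0,560))]
cv2.imwrite('pics/v6.png',np.hstack(c))
im,P=cloud('s6'); x,y,z=P[...,0],P[...,1],P[...,2]
m=(im.max(-1)<70)&(z>.17)&(z<.225)&(abs(x-.6)<.04)&(abs(y-.216)<.05); q=P[m]; print('tab',len(q),q.mean(0),q.min(0),q.max(0))
im,P=cloud('w6'); x,y,z=P[...,0],P[...,1],P[...,2]
m=(z>.195)&(z<.225)&(abs(x-.6)<.03)&(abs(y-.216)<.04); q=P[m]
if len(q)>5: print('wtab',len(q),cv2.minAreaRect((q[:,:2]*1000).astype(np.float32)),q[:,2].max())
```

```text
on t 17.16 p [0.6117 0.0865 0.1781] j [-0.26  0.28  0.09  1.61 -0.03  1.25 -0.08] F [-0.77  0.02  3.18] M [-0.01  0.01  0.04] g 0.11
0.09 t 17.98 p [0.6079 0.1288 0.1781] j [-0.3   0.29  0.06  1.6  -0.02  1.25 -0.15] F [-0.47 -1.3   5.84] M [-0.12 -0.08 -0.  ] g 0.11
0.05 t 18.79 p [0.6045 0.1682 0.1781] j [-0.35  0.3   0.04  1.58 -0.02  1.26 -0.22] F [ 0.88 -1.05  4.65] M [-0.29 -0.1  -0.04] g 0.107
0.02 t 19.44 p [0.6019 0.1985 0.178 ] j [-0.38  0.31  0.03  1.57 -0.01  1.26 -0.27] F [ 1.68 -1.25  5.51] M [-0.15 -0.06  0.07] g 0.111
0 t 19.93 p [0.6002 0.2187 0.1781] j [-0.41  0.32  0.02  1.55 -0.01  1.26 -0.3 ] F [ 0.48 -0.04  4.72] M [ 0.01 -0.04 -0.01] g 0.105
open t 21.19 p [0.6007 0.216  0.1778] j [-0.4   0.32  0.02  1.56 -0.01  1.26 -0.3 ] F [ 0.06 -0.06 -0.55] M [ 0.01 -0.01 -0.02] g 1.0
up t 22.36 p [0.6003 0.2158 0.2989] j [-0.41  0.27  0.03  1.38 -0.01  1.49 -0.3 ] F [-0.58 -0.57  0.08] M [-0.05  0.02  0.02] g 0.999
tab 84 [0.59923753 0.2142335  0.19832048] [0.59120899 0.20016837 0.17289627] [0.60469682 0.23355592 0.21785853]
wtab 505 ((594.7010498046875, 218.60879516601562), (11.278223037719727, 27.726905822753906), 4.726942539215088) 0.21428523863564028
```

View pics/v6.png

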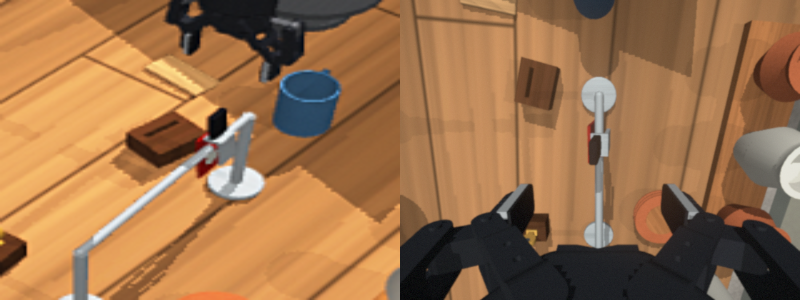

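The tag hangs on the band, about 2.5 mm off centre, and is released. I recheck it numerically once settled, then grasp the key and look at it above the switch.

Run:
```python
from h import *
snap('wrist','w7'); im,P=cloud('w7'); x,y,z=P[...,0],P[...,1],P[...,2]
for lo,hi in((.195,.225),(.17,.195)):
    m=(z>lo)&(z<hi)&(abs(x-.6)<.03)&(abs(y-.216)<.04); q=P[m]
    if len(q)>5: print('wtab',len(q),cv2.minAreaRect((q[:,:2]*1000).astype(np.float32)))
x,y=.4733,-.0222; Y=.075+pi/2
env.goto([x,y,.20],D(Y)); st(); env.movel([x,y,.049],rate=.12); st('at'); env.grasp(); st('grip')
env.movel([x,y,.10],rate=.06); st('lift'); env.movel([x,y,.19])
L=[.5412,-.2346]; env.goto([*L,.19],D(.165+pi/2)); env.sleep(.2);st('over'); env.movel([*L,.135],rate=.1); st()
env.sleep(.2); snap('wrist','w8'); snap('scene','s8'); snap('side','d8')
c=[cv2.resize(cv2.imread(f'pics/{f}.png')[a0:a1,b0:b1],(400,300),interpolation=cv2.INTER_CUBIC) for f,a0,a1,b0,b1 in (('s8',225,300,190,290),('w8',100,310,140,420))]
cv2.imwrite('pics/v8.png',np.hstack(c))
```

```text
wtab 504 ((594.7138671875, 218.64224243164062), (11.247133255004883, 27.512706756591797), 4.729881763458252)
wtab 481 ((599.665283203125, 218.66448974609375), (26.438190460205078, 46.0223503112793), 3.969896078109741)
 t 24.2 p [ 0.4737 -0.0218  0.2003] j [-0.09 -0.04  0.08  1.92  0.    1.26  1.63] F [-0.22  0.19 -0.78] M [-0.01 -0.02  0.02] g 1.0
at t 25.61 p [ 0.4739 -0.0222  0.0497] j [-0.08  0.13  0.08  2.08 -0.01  0.94  1.65] F [0.72 0.59 0.  ] M [-0.01 -0.04 -0.04] g 0.999
grip t 26.28 p [ 0.4735 -0.0222  0.0492] j [-0.08  0.13  0.08  2.08 -0.01  0.94  1.65] F [0.41 0.64 1.3 ] M [-0.    0.05  0.04] g 0.105
lift t 27.28 p [ 0.4729 -0.0222  0.0996] j [-0.09  0.06  0.08  2.04 -0.01  1.05  1.64] F [-0.89  0.93 -1.14] M [-0.01  0.04  0.  ] g 0.107
over t 29.12 p [ 0.5416 -0.2324  0.1901] j [ 0.1   0.22  0.3   1.67 -0.07  1.26  2.15] F [-0.75 -0.74 -0.72] M [ 0.03 -0.01  0.05] g 0.108
 t 29.82 p [ 0.5415 -0.2347  0.1354] j [ 0.11  0.26  0.3   1.74 -0.08  1.16  2.17] F [-0.45 -0.3  -0.3 ] M [0.02 0.03 0.04] g 0.11
```

View pics/v8.png

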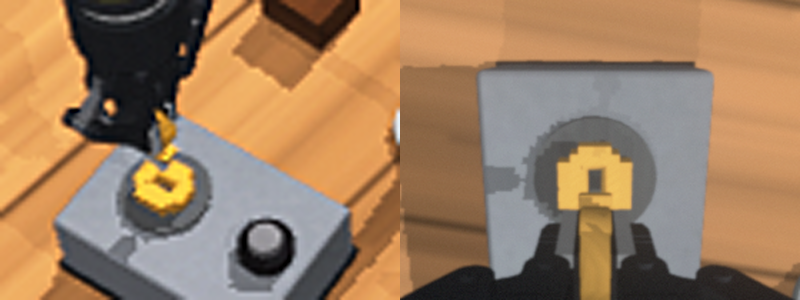

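The key sits in line with the slot (slot at (595,180), key at column 596). I insert it stepwise with force monitoring.

Run:
```python
from h import *
L=np.array([.5412,-.2346]); F0=env.get_obs()['wrist_force']
z=.124; env.movel([*L,z],rate=.06)
for k in range(45):
    z-=.0015; env.movel([*L,z],rate=.03); o=env.get_obs(); F=o['wrist_force']-F0; p=o['position']
    print(round(z,4),p.round(4),F.round(1))
    if F[2]>16 or np.linalg.norm(F[:2])>8 or p[2]<.093: break
st()
```

```text
0.1225 [ 0.5412 -0.2346  0.1225] [ 0.9 -0.1 -0.5]
0.121 [ 0.5412 -0.2346  0.1209] [-0.3  0.8  0.4]
0.1195 [ 0.5411 -0.2346  0.1194] [0.8 0.3 0.5]
0.118 [ 0.5411 -0.2346  0.1179] [-0.4  0.4  0.8]
0.1165 [ 0.5411 -0.2345  0.1164] [0.5 0.5 0.2]
0.115 [ 0.5411 -0.2346  0.1148] [0.8 0.2 0.5]
0.1135 [ 0.5411 -0.2346  0.1134] [-0.4 -0.2  0.1]
0.112 [ 0.5411 -0.2346  0.1118] [0.3 0.1 0.2]
0.1105 [ 0.5411 -0.2346  0.1104] [ 0.2  0.2 -0.9]
0.109 [ 0.5411 -0.2346  0.1089] [-0.  -0.1  0.6]
0.1075 [ 0.5411 -0.2345  0.1074] [0.3 0.2 0.7]
0.106 [ 0.5411 -0.2346  0.1059] [1.8 0.3 1.5]
0.1045 [ 0.5405 -0.2349  0.1043] [-1.4  0.2  0.4]
0.103 [ 0.5405 -0.235   0.1028] [-2.3 -0.6  1.8]
0.1015 [ 0.5405 -0.2349  0.101 ] [-3.5 -1.5  0.9]
0.1 [ 0.5409 -0.2348  0.0998] [-4.3 -1.9  0.8]
0.0985 [ 0.5416 -0.2346  0.0988] [-3.9 -0.5  3.3]
0.097 [ 0.5422 -0.2345  0.0971] [-0.8 -1.4  1.3]
0.0955 [ 0.5421 -0.2345  0.0955] [ 0.6 -0.4  0.6]
0.094 [ 0.5422 -0.2345  0.0952] [-1.6 -0.5  7.4]
0.0925 [ 0.5423 -0.2345  0.0951] [-4.   0.5 15. ]
0.091 [ 0.5424 -0.2346  0.095 ] [-6.7  1.8 22.4]
 t 36.01 p [ 0.5424 -0.2346  0.095 ] j [ 0.12  0.3   0.29  1.77 -0.1   1.08  2.18] F [-7.    1.49 21.56] M [ 0.46  1.67 -0.01] g 0.102
```

The key stopped hard at TCP z 0.095, exactly the predicted home height. I ease the push, then look before turning.

Run:
```python
from h import *
env.movel([.5422,-.2346,.0928],rate=.03); env.sleep(.3); st('home')
snap('scene','s9'); snap('wrist','w9'); snap('side','d9')
c=[cv2.resize(cv2.imread(f'pics/{f}.png')[a0:a1,b0:b1],(400,300),interpolation=cv2.INTER_CUBIC) for f,a0,a1,b0,b1 in (('s9',225,300,190,290),('w9',100,310,140,420))]
cv2.imwrite('pics/v9.png',np.hstack(c))
```

```text
home t 36.56 p [ 0.5424 -0.2345  0.0951] j [ 0.12  0.3   0.29  1.77 -0.1   1.08  2.18] F [-5.34  0.52 13.41] M [ 0.25  1.43 -0.01] g 0.102
```

View pics/v9.png

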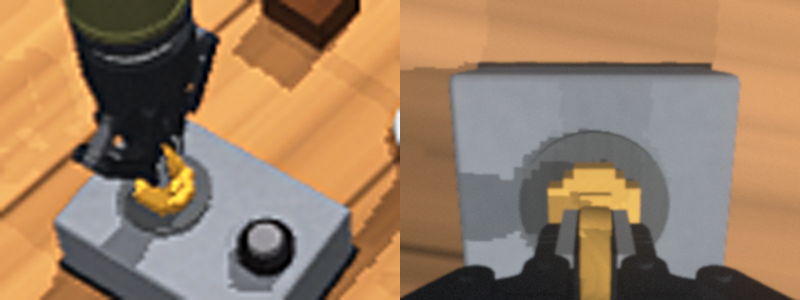

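The collar covers the slot and sits on the face. I turn with joint 7 in steps, keeping the downward push.

Run:
```python
from h import *
J=env.solve_ik([.5420,-.2346,.0928],D(.165+pi/2)); J=np.array(J); print(J.round(3), (env.get_obs()['joints']-J).round(4))
for a in (.3,.6,.9,1.2,1.35,1.45,1.5):
    q=J.copy(); q[6]-=a; env.move_j(q); o=st(a); R=o['joints'][6]; print('   turned',round(J[6]-R,3),'tau7',o['joint_torque'][6].round(3))
    if abs(o['wrist_force'][2])<2 or np.linalg.norm(o['wrist_force'])>35: print('check');break
```

```text
[ 0.116  0.306  0.291  1.775 -0.098  1.076  2.177] [-0.0001 -0.002   0.0002 -0.0025 -0.0001  0.0039 -0.0001]
0.3 t 37.1 p [ 0.5426 -0.2346  0.0951] j [ 0.12  0.3   0.29  1.77 -0.1   1.08  1.88] F [-5.9   0.47 13.71] M [0.18 1.2  0.04] g 0.108
   turned 0.3 tau7 -0.103
0.6 t 37.49 p [ 0.5427 -0.2347  0.0951] j [ 0.12  0.3   0.29  1.77 -0.1   1.08  1.58] F [-5.15  0.21 12.62] M [0.06 1.03 0.03] g 0.106
   turned 0.6 tau7 -0.115
0.9 t 37.88 p [ 0.5428 -0.2348  0.0951] j [ 0.12  0.3   0.29  1.77 -0.1   1.08  1.28] F [-4.22  1.12 12.89] M [-0.01  0.96  0.02] g 0.107
   turned 0.9 tau7 -0.12
1.2 t 38.27 p [ 0.543  -0.2349  0.0951] j [ 0.12  0.3   0.29  1.77 -0.1   1.08  0.98] F [-2.65 -0.52 11.9 ] M [0.03 0.88 0.08] g 0.103
   turned 1.2 tau7 -0.134
1.35 t 38.54 p [ 0.543  -0.235   0.0951] j [ 0.12  0.3   0.29  1.77 -0.1   1.08  0.83] F [-2.33  0.05 12.17] M [-0.16  0.94  0.04] g 0.106
   turned 1.35 tau7 -0.207
1.45 t 38.79 p [ 0.543  -0.2351  0.0951] j [ 0.12  0.3   0.29  1.77 -0.1   1.08  0.73] F [-4.3  -0.24 12.04] M [-0.17  0.9   0.05] g 0.106
   turned 1.45 tau7 -0.18
1.5 t 39.04 p [ 0.543  -0.2351  0.0951] j [ 0.12  0.3   0.29  1.77 -0.1   1.08  0.68] F [-2.78 -0.85 11.29] M [-0.1   0.85  0.03] g 0.105
   turned 1.5 tau7 -0.12
```

Run:
```python
from h import *
env.sleep(.3); o=st('hold'); print(o['joint_torque'][6])
snap('scene','s10'); snap('wrist','w10'); snap('side','d10')
c=[cv2.resize(cv2.imread(f'pics/{f}.png')[a0:a1,b0:b1],(400,300),interpolation=cv2.INTER_CUBIC) for f,a0,a1,b0,b1 in (('s10',225,300,190,290),('w10',100,310,140,420),('s10',100,250,270,420),('d10',165,225,260,340))]
cv2.imwrite('pics/v10.png',np.vstack([np.hstack(c[:2]),np.hstack(c[2:])]))
im,P=cloud('s10'); x,y,z=P[...,0],P[...,1],P[...,2]
m=(im.max(-1)<70)&(z>.17)&(z<.225)&(abs(x-.6)<.04)&(abs(y-.216)<.05); q=P[m]; print('tab',len(q),q.mean(0),q.min(0),q.max(0))
```

```text
hold t 39.34 p [ 0.543  -0.2351  0.0951] j [ 0.12  0.3   0.29  1.77 -0.1   1.08  0.68] F [-3.62  0.03 11.35] M [-0.17  0.89  0.08] g 0.104
-0.058608055114746094
tab 83 [0.59908578 0.21427211 0.19825501] [0.59033487 0.20281089 0.17177433] [0.60479623 0.23183881 0.21839476]
```

View pics/v10.png

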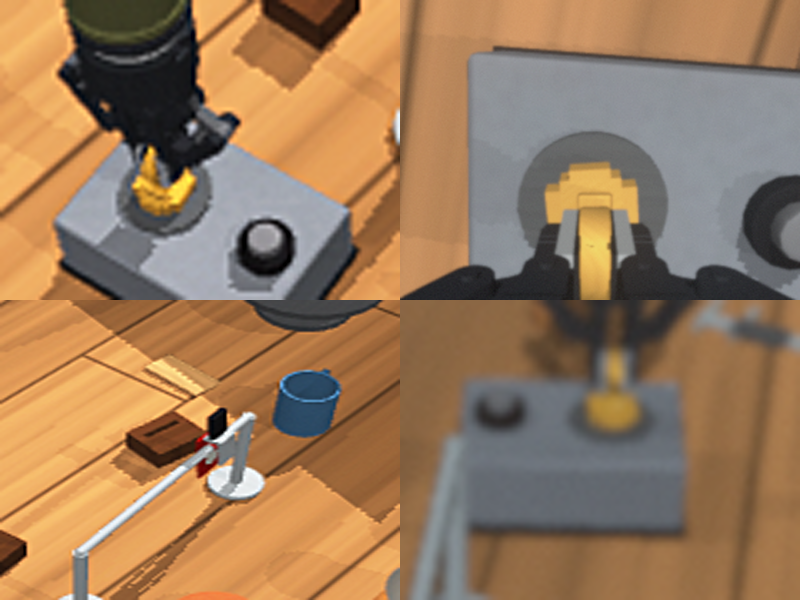

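The key and jaws turned together, but the keyway's play (~0.1 rad) means the switch may lag. I add a little more turn until I feel the stop.

Run:
```python
from h import *
J=np.array(env.solve_ik([.5420,-.2346,.0928],D(.165+pi/2-1.5))); print(J.round(3))
for a in (.05,.09,.12,.15):
    q=J.copy(); q[6]-=a; env.move_j(q); env.sleep(.3); o=env.get_obs()
    t=[]; m=[]
    for _ in range(8): env.sleep(.03); s=env.get_obs(); t.append(s['joint_torque'][6]); m.append(s['moment'])
    print(1.5+a,'lag',(s['joints'][6]-q[6]).round(4),'tau7',np.mean(t).round(3),'M',np.mean(m,0).round(3),s['position'].round(4),s['wrist_force'].round(1))
    if abs(np.mean(m,0)[2])>.5: break
```

```text
[ 0.116  0.306  0.291  1.775 -0.098  1.076  0.677]
1.55 lag 0.0001 tau7 -0.064 M [-0.122  0.944  0.065] [ 0.5429 -0.2351  0.0951] [-3.5 -0.2 12.6]
1.59 lag 0.0002 tau7 -0.068 M [-0.122  1.073  0.07 ] [ 0.5427 -0.2351  0.0951] [-5.   0.3 12.5]
1.62 lag 0.0002 tau7 -0.081 M [-0.102  1.145  0.076] [ 0.5426 -0.2351  0.0951] [-5.1 -0.2 12.6]
1.65 lag 0.0003 tau7 -0.132 M [-0.112  1.194  0.16 ] [ 0.5425 -0.2351  0.0951] [-4.5  0.9 14. ]
```

The moment rose to the spring's full 0.07 N·m and then jumped to 0.16: the stop is reached. I hand in.

Run:
```python
from h import *
env.sleep(.3); st('final'); env.close_job()
```

```text
final t 43.06 p [ 0.5425 -0.2351  0.0951] j [ 0.12  0.3   0.29  1.77 -0.1   1.08  0.53] F [-5.26 -0.66 11.76] M [-0.09  1.18  0.08] g 0.104
the job is handed in; nothing more can be done
```

I handed the job in at 43 s, with the tag released on the red band and the key home, turned to its stop and still gripped. No verdict was reported, so this rests on my own checks.

- **Tag:** I hooked it on the rail 130 mm from the band on the bare side and slid it along without lifting it off. The wrist camera put its middle about 2.5 mm from the band's middle. It leans slightly, with its top about 5 mm towards the robot. A later scene view showed it unmoved.
- **Key fully home:** It stopped hard at 0.095 m tool height, the predicted home height. I held about 13 N of push on it. The sampled force at the pins was only about 5 N, lower than the stated resistance.
- **Key turned:** I turned the gripper 1.65 rad clockwise, because the key has about 0.2 rad of play. The turning moment rose to about 0.07 N m, the spring's value at the stop. It jumped to 0.16 N m on the last step, which I took as the stop, then eased to about 0.08 N m in a single reading just before hand-in. The switch angle itself could not be read directly.
- **Other things:** No contact showed in the forces, the arm stayed clear of the grey button, and I did not measure the other items again afterwards.

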